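# Slide an x-ray cassette out over the end of a bench shelf

## Task

Get the flat x-ray cassette ready to be taken by its edge: with the fingertips, push it back so that its long side rests against the steel shelf's rear lip, and along that lip until about 5 cm of it sticks out past the shelf's open end. Only push it, keeping it flat on the shelf; do not pick it up or let it fall, and leave the jar, tape roll, pump bottle and bowl where they stand.

Things in the scene. Friction and masses are not known exactly. Their poses are not given: they have to be found in the camera images.
- shelf: Stainless steel bench-top shelf on four legs, fixed, turned up to 9 degrees. Origin: on the counter under its middle; z up, y along its length, x across it to the rear lip (away from the robot). Flat top 140 mm above the origin, x -110 to +110, y -300 to +300 mm. Front side has no edge. The closed end at y = -300 (robot's right) is turned up 30 mm; the end at y = +300 (robot's left) is open.
- shelf_corner (a point): Point on the shelf's top surface where the inner face of the rear lip meets the open end: x = +110, y = +300, z = 140 mm in the shelf's frame, same axes as the shelf. The rear lip stands 30 mm above the top and runs the whole length of the shelf.
- cassette_mid (a point): Centre (half-way up) of the x-ray cassette: loose rigid plate, aluminium frame, black face, 130 mm (its x) by 180 mm (its y) by 10 mm (its z, up), about 0.45 kg. Lies flat, this point 5 mm above the shelf top; starts off the lip, its y within 12 degrees of the shelf's y. A finger slides it with 3 to 10 N; it stops when the finger stops.
- jar: Bystander: small ointment jar, 56 mm diameter, 55 mm high, on the shelf near its closed end. Origin at the centre of its underside.
- tape: Bystander: roll of tape lying flat, 72 mm diameter, 25 mm high, on the shelf near its closed end. Origin at the centre of its underside.
- pump: Bystander: white pump bottle, 68 mm diameter, 153 mm high, on the counter beyond the shelf's open end. Origin at the centre of its underside.
- bowl: Bystander: steel bowl, 120 mm diameter, 45 mm high, on the counter to the robot's right of the shelf. Origin at the centre of its underside.
Mind the look-alikes: they are no part of the job. Of the things that look like the part that bears cassette_mid, the smallest one is meant.

How it is judged:
By the outcome, as a careful person would: the job done as asked, in the order asked, and still so for the second after the job is handed in, with the robot touching nothing.
It also fails if it takes over 58 s, if anything falls off the work surface, if the arm or the gripper's body presses on something with over 40 N, if the wrist force passes 120 N, or if a joint passes its speed limit or range.

## Robot

A 6-joint arm with a two-finger parallel gripper is mounted at the origin on the work surface. World frame = base frame: x ahead of the robot, y to its left, z up, the work surface at z = 0. Lengths are in mm, angles in degrees, forces in N, time in s.
With the tool pointing down it reaches from about 300 to 850 mm from the base axis. Payload 4.2 kg.
Tool frame: the origin (TCP) lies midway between the tips of the shut fingers; the grasp point (between the pads) lies 19 mm behind it (env.grip_point_offset is the distance from the TCP to the grasp point, in mm); z points along the fingers, x is the direction in which the jaws open and shut, and the axes are right-handed (so a half turn about z gives the same grasp; the last joint's range is limited). The gripper opens to 91 mm and grips with 3 to 60 N. Pads are 32 mm wide; open, the fingers measure 118 mm over their backs; the gripper's body (76 mm by 178 mm) begins 60 mm behind the grasp point.
Start: joints at [75.287, 18.312, 89.639, -0, 72.044, -1.146], TCP at [134.892, 558.97, 213.976] pointing down, gripper open.
Joint ranges: [-177.97, 177.97], [-48.28, 115.42], [12.27, 149.76], [-77.06, 257.06], [2.81, 150.46], [-146.56, 146.56]. Speed limits (degrees/s): [147.25, 147.25, 180, 180, 180, 180].

## Interface

Orientations are given as [roll, pitch, yaw] about the fixed x, y, z axes, in that order (R = Rz(yaw) Ry(pitch) Rx(roll)).
In Python, from workcell import env gives the robot as it stands.
- The arm moves only by the shell command python3 -m pendant 'ROWS' [FORCE]. ROWS is JSON, a list of rows, each an object with "xyz": the shift along the tool's x, y, z in m, a list of three; "roll": the turn about the tool's z in degrees; "jaw": the closure, from 0 (fully open) to 1 (shut). A call has exactly 8 rows; each row is the pose to reach, as a shift and turn from the pose commanded when the call began, along the tool's axes at that moment; what a row does not reach only later rows make up. A row lasts 1/8 s, in which the tool goes at most 62.5 mm and 10.7 degrees, less where a joint would pass 70% of its speed; a pose out of reach is approached as far as the arm can. A call with a gripper value outside its range is refused whole. The fingers move at their own pace and stop on an object; FORCE is the grip in N (left out, the last holds). Time passes only in rows, so rows that repeat a pose let the fingers close, or fill a call up. It gives the time, the measured TCP pose, the force and the opening at its end, in the units of the state.
- env.state(): the state, without advancing time (a new reading comes with each control period).
- env.grab_frame(name): name is "side" or "top"; returns (picture, depth): 480x640x3 uint8, blue, green, red; 480x640 float32, mm along the optical axis (not along the pixel's ray), 0 where there is no reading.
- env.camera_params(name): a dict with "camera_matrix" (3x3 intrinsics, pixels), "cam_to_world" (4x4, takes a point from camera to world coordinates). Camera axes: x right, y up, looking along -z (the intrinsics and any distortion apply to the point x, -y, -z); pixel columns grow to the right and rows downward; lengths in mm; the calibration is good to about 2 mm. A picture is of the moment at which its call begins. camera_params takes no time and is no camera call.
- env.job_done(): hands the job in, once; it reports no verdict.
The state is a dict: "time_s": time; "qpos": joint angles; "qvel": joint speeds; "effort": joint torques, N m; "ee_pos": TCP position; "ee_rot": TCP orientation; "force": force on the tool from outside, world axes, zero at the start; "torque": the same for the moment, N m; "gripper_width": finger opening in mm.
Only numpy, scipy, OpenCV 4.12 (cv2) and the standard library are available. Lean on these libraries where they do the work, as an engineer would, in place of code of your own. Each camera call takes 0.05 s, during which the arm holds its last target. There are 200 camera calls.

## Working session

There is one attempt and no reset: what is moved stays moved. The work goes in short steps, Python scripts to look and compute and a shell command to move; the robot and the scene stay as the last step left them, time stands still between calls to the robot, and variables do not carry over. Pictures are saved under pics/ and viewed, about 8 in all and at most 12, crops included, and the job is handed in when it is done.

```bash
mkdir -p pics
python3 - <<'E'
from workcell import env
import cv2,numpy as np
for n in("top","side"):
    p,d=env.grab_frame(n); cv2.imwrite(f"pics/{n}0.png",p); np.save(f"pics/{n}0.npy",d)
    c=env.camera_params(n); print(n,{k:np.round(v,3).tolist() if not isinstance(v,str) else v for k,v in c.items()})
print(env.state())
E
```

```text
top {'camera_matrix': [[477.002, 0.0, 314.539], [0.0, 477.002, 238.312], [0.0, 0.0, 1.0]], 'cam_to_world': [[-0.028, 0.997, -0.074, 379.47], [-0.999, -0.026, 0.026, -60.037], [0.024, 0.075, 0.997, 1279.272], [0.0, 0.0, 0.0, 1.0]]}
side {'camera_matrix': [[468.822, 0.0, 319.383], [0.0, 468.822, 243.603], [0.0, 0.0, 1.0]], 'cam_to_world': [[1.0, 0.001, -0.021, 418.761], [-0.015, 0.738, -0.675, -804.58], [0.014, 0.675, 0.738, 935.489], [0.0, 0.0, 0.0, 1.0]]}
{'time_s': 0.1, 'qpos': array([ 7.52862938e+01,  1.83487185e+01,  8.96981789e+01, -3.41964631e-04,
        7.20438818e+01, -1.14637486e+00]), 'qvel': array([-0.01308882, -0.05875359, -0.27484251, -0.0658004 , -0.02633382,
       -0.07112502]), 'effort': array([-5.94870053e-04, -4.13334632e+01, -2.32510275e+01,  7.28288549e-02,
        4.20979725e-02, -4.00749173e-05]), 'ee_pos': array([134.78179031, 558.52736129, 213.205312  ]), 'ee_rot': array([-1.79998509e+02,  9.07676034e-02,  7.64327755e+01]), 'force': array([-0.45776129,  0.71124409, -0.37199758]), 'torque': array([-0.04284415,  0.03251934, -0.03768376]), 'gripper_width': 91.04710566265462}
```

View pics/top0.png

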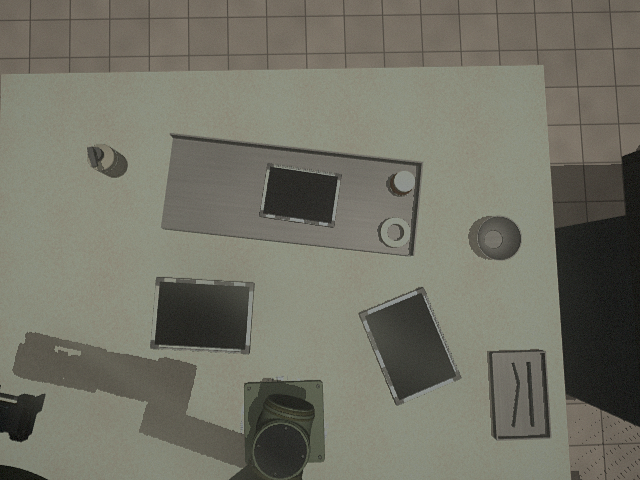

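View pics/side0.png

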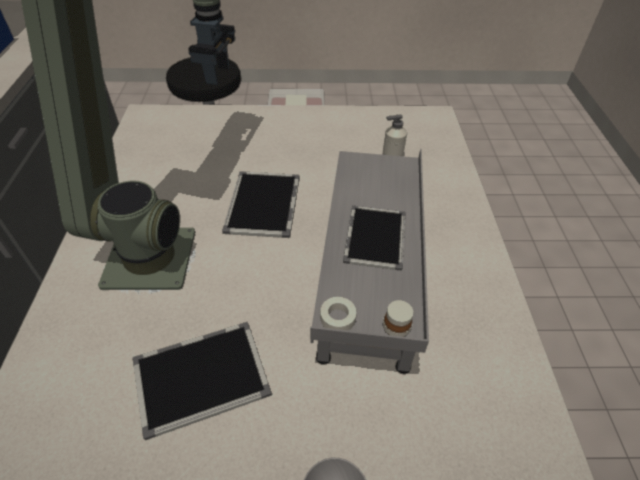

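Top view: candidates for the cassette are the plate on the shelf at (300,195), a counter plate at (203,315) and a counter plate at (410,345). The shelf one is nearest the camera yet smallest, so I choose it. Jar is at (402,182), tape (394,233), pump (102,157), bowl (495,238). The lip runs from (172,136) to (421,163), and the open end is on the left of the image.

```bash
cat > h.py <<'E'
from workcell import env
import cv2,numpy as np
def world(n,d):
    c=env.camera_params(n);K=np.array(c["camera_matrix"]);T=np.array(c["cam_to_world"])
    v,u=np.mgrid[:480,:640]
    P=np.stack([(u-K[0,2])/K[0,0]*d,-(v-K[1,2])/K[1,1]*d,-d],-1)
    return P@T[:3,:3].T+T[:3,3]
def ray(n,uv,z):
    c=env.camera_params(n);K=np.array(c["camera_matrix"]);T=np.array(c["cam_to_world"])
    uv=np.atleast_2d(uv).astype(float)
    r=np.c_[(uv[:,0]-K[0,2])/K[0,0],-(uv[:,1]-K[1,2])/K[1,1],-np.ones(len(uv))]@T[:3,:3].T
    return T[:3,3]+r*((z-T[2,3])/r[:,2])[:,None]
def cassette(n,img,z=150,roi=None):
    """black face -> world rect on plane z: centre, long-axis angle, sizes"""
    m=(img.max(2)<40).astype(np.uint8)
    if roi: k=np.zeros_like(m);k[roi[1]:roi[3],roi[0]:roi[2]]=1;m*=k
    m=cv2.morphologyEx(m,cv2.MORPH_OPEN,np.ones((5,5)))
    c=max(cv2.findContours(m,0,1)[0],key=cv2.contourArea)
    w=ray(n,c[:,0,:],z)[:,:2].astype(np.float32)
    return cv2.boxPoints(cv2.minAreaRect(w)),w,c
E
python3 - <<'E'
from h import *
for n,roi in(("top",(250,150,350,240)),("side",(335,200,412,275))):
    img=cv2.imread(f"pics/{n}0.png");d=np.load(f"pics/{n}0.npy");W=world(n,d)
    b,w,c=cassette(n,img,150,roi)
    print(n,"face corners",b.round(1).tolist(),"mid",b.mean(0).round(1),"sides",np.linalg.norm(b-np.roll(b,1,0),axis=1).round(1),cv2.boundingRect(c))
    m=(W[...,2]>130)&(W[...,2]<148)&(W[...,0]>350)&(d>0)
    mm=cv2.morphologyEx(m.astype(np.uint8),cv2.MORPH_OPEN,np.ones((3,3)))
    cc=max(cv2.findContours(mm,0,1)[0],key=cv2.contourArea)[:,0]
    X=W[cc[:,1],cc[:,0]][:,:2].astype(np.float32)
    r=cv2.minAreaRect(X);print("shelf rect",r,cv2.boxPoints(r).round(1).tolist(),"z",np.median(W[m][:,2]))
    e=(W[...,2]>156)&(W[...,2]<178)&(W[...,0]>350)
    L=W[e];print("lip top n",len(L),cv2.boxPoints(cv2.minAreaRect(L[:,:2].astype(np.float32))).round(1).tolist())
i=cv2.imread("pics/top0.png")[120:265,150:430]
j=cv2.imread("pics/side0.png")[140:350,300:440]
a=cv2.resize(i,None,fx=2.8,fy=2.8);b=cv2.resize(j,None,fx=2,fy=2)
o=np.zeros((600,800,3),np.uint8);o[:406,:784]=a[:406,:784]
cv2.imwrite("pics/crop1.png",o[:410])
E
```

```text
Traceback (most recent call last):
  File "h.py", line 18, in cassette
    c=max(cv2.findContours(m,0,1)[0],key=cv2.contourArea)
ValueError: max() iterable argument is empty
```

```bash
cat > m.py <<'E'
from h import *
import sys
for n,roi in(("top",(250,150,350,240)),("side",(335,200,412,275))):
    img=cv2.imread(f"pics/{n}0.png");d=np.load(f"pics/{n}0.npy");W=world(n,d)
    print("px",img[195,300] if n=="top" else img[240,375], img[195,210] if n=="top" else img[180,360])
    b,w,c=cassette(n,img,150,roi)
    print(n,"face corners",b.round(1).tolist(),"mid",b.mean(0).round(1),"sides",np.linalg.norm(b-np.roll(b,1,0),axis=1).round(1),cv2.boundingRect(c))
    m=(W[...,2]>130)&(W[...,2]<148)&(W[...,0]>350)&(d>0)
    mm=cv2.morphologyEx(m.astype(np.uint8),cv2.MORPH_OPEN,np.ones((3,3)))
    cc=max(cv2.findContours(mm,0,1)[0],key=cv2.contourArea)[:,0]
    X=W[cc[:,1],cc[:,0]][:,:2].astype(np.float32)
    r=cv2.minAreaRect(X);print("shelf rect",r,cv2.boxPoints(r).round(1).tolist(),"z",np.median(W[m][:,2]))
    e=(W[...,2]>156)&(W[...,2]<178)&(W[...,0]>350)
    L=W[e];print("lip top n",len(L),cv2.boxPoints(cv2.minAreaRect(L[:,:2].astype(np.float32))).round(1).tolist())
i=cv2.imread("pics/top0.png")[120:265,150:430]
cv2.imwrite("pics/crop1.png",cv2.resize(i,None,fx=2.8,fy=2.8))
E
sed -i 's/max(2)<40/max(2)<60/' h.py; python3 m.py
```

```text
px [37 42 42] [101 110 113]
top face corners [[500.3999938964844, -128.89999389648438], [611.4000244140625, -148.1999969482422], [639.4000244140625, 12.699999809265137], [528.4000244140625, 32.0]] mid [569.9 -58.1] sides [163.3 112.7 163.3 112.7] (264, 168, 73, 54)
shelf rect ((568.1546630859375, -35.170562744140625), (602.047119140625, 221.81394958496094), 82.14424133300781) [[417.1000061035156, -318.20001220703125], [636.9000244140625, -348.5], [719.2000122070312, 247.89999389648438], [499.3999938964844, 278.20001220703125]] z 139.4786725527017
lip top n 1694 [[416.70001220703125, -320.20001220703125], [626.9000244140625, -386.0], [862.2000122070312, 364.8999938964844], [652.0, 430.79998779296875]]
px [24 24 25] [110 114 119]
side face corners [[501.6000061035156, -125.5999984741211], [611.5999755859375, -145.0], [639.0999755859375, 11.5], [529.0999755859375, 30.899999618530273]] mid [570.4 -57.1] sides [158.9 111.7 158.9 111.7] (349, 209, 52, 54)
shelf rect ((571.1517944335938, -23.185302734375), (589.7068481445312, 220.68275451660156), 82.07868957519531) [[421.20001220703125, -300.0], [639.7999877929688, -330.3999938964844], [721.0999755859375, 253.60000610351562], [502.5, 284.1000061035156]] z 140.8871668570552
lip top n 2316 [[417.70001220703125, -321.79998779296875], [626.0, -392.29998779296875], [882.2000122070312, 364.20001220703125], [673.9000244140625, 434.70001220703125]]
```

View pics/crop1.png

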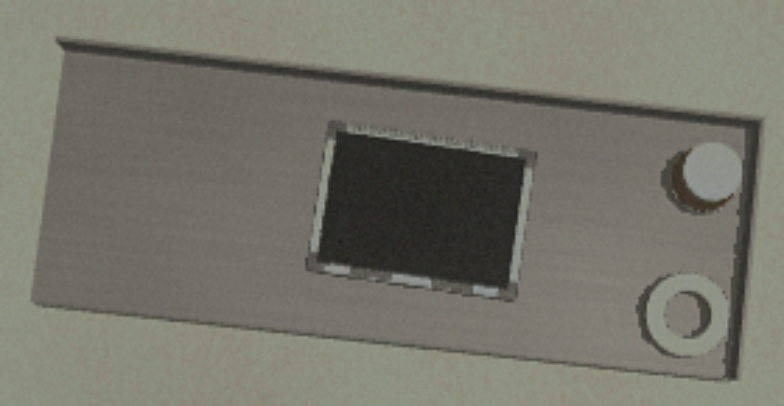

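The crop confirms the choice: a black plate with an aluminium frame, with face plus frame measuring about 180 × 130. The shelf's yaw is about -7.9°, its lip corner is at about (720,250) and its centre about (570,-32). The cassette is at shelf (3,-25), turned -2°. It needs +41 mm in shelf x, then +285 mm in shelf y.

I approach in front of the cassette with the tool x axis along shelf y.

```bash
cat > s.py <<'E'
from h import *
# state in shelf frame; tool axes wanted: angle of tool x rel shelf y
s=env.state();a=np.radians(-7.86);R=np.array([[np.cos(a),-np.sin(a)],[np.sin(a),np.cos(a)]])
p=R.T@(s["ee_pos"][:2]-np.array([570,-32]))
print("t",round(s["time_s"],2),"shelf xy",p.round(1),"z",s["ee_pos"][2].round(1),"yaw-82.14:",(s["ee_rot"][2]-82.14).round(2),"F",(R.T@s["force"][:2]).round(1),s["force"][2].round(1),"w",round(s["gripper_width"],1))
E
python3 -m pendant '[{"xyz":[-0.032,0.030,0],"roll":-1,"jaw":0},{"xyz":[-0.064,0.060,0],"roll":-2,"jaw":0},{"xyz":[-0.096,0.090,0],"roll":-3,"jaw":0},{"xyz":[-0.128,0.120,0],"roll":-4,"jaw":0},{"xyz":[-0.160,0.150,0],"roll":-5,"jaw":0},{"xyz":[-0.192,0.180,0],"roll":-5.7,"jaw":0},{"xyz":[-0.224,0.210,0],"roll":-5.7,"jaw":0},{"xyz":[-0.254,0.237,0],"roll":-5.7,"jaw":0}]' && python3 s.py
```

```text
time_s: 1.1
ee_pos: [306.0, 255.0, 213.7]
ee_rot: [-180.0, 0.0, 82.1]
force: [-0.0, 0.1, 0.4]
gripper_width: 91.0
t 1.1 shelf xy [-300.7  248.2] z 213.7 yaw-82.14: -0.01 F [-0.   0.1] 0.4 w 91.0
```

```bash
python3 -m pendant '[{"xyz":[-0.040,0.030,0],"roll":0,"jaw":0},{"xyz":[-0.080,0.060,0],"roll":0,"jaw":0},{"xyz":[-0.120,0.090,0],"roll":0,"jaw":0},{"xyz":[-0.160,0.120,0],"roll":0,"jaw":0},{"xyz":[-0.205,0.155,0],"roll":0,"jaw":0},{"xyz":[-0.240,0.185,0],"roll":0,"jaw":0},{"xyz":[-0.273,0.207,0.010],"roll":0,"jaw":0},{"xyz":[-0.273,0.207,0.030],"roll":0,"jaw":0}]' && python3 s.py && python3 -m pendant '[{"xyz":[0,0,0.010],"roll":0,"jaw":0},{"xyz":[0,0,0.020],"roll":0,"jaw":0},{"xyz":[0,0,0.028],"roll":0,"jaw":0},{"xyz":[0,0,0.034],"roll":0,"jaw":0},{"xyz":[0,0,0.037],"roll":0,"jaw":0},{"xyz":[0,0,0.039],"roll":0,"jaw":0},{"xyz":[0,0,0.039],"roll":0,"jaw":0},{"xyz":[0,0,0.039],"roll":0,"jaw":0}]' && python3 s.py
```

```text
time_s: 2.1
ee_pos: [474.9, -44.6, 183.7]
ee_rot: [179.9, 0.0, 81.9]
force: [-0.1, 1.5, -0.8]
gripper_width: 90.9
t 2.1 shelf xy [-92.4 -25.5] z 183.7 yaw-82.14: -0.21 F [-0.3  1.5] -0.8 w 90.9
time_s: 3.1
ee_pos: [473.5, -42.3, 145.1]
ee_rot: [180.0, -0.0, 82.1]
force: [1.1, 0.1, -0.4]
gripper_width: 91.4
t 3.1 shelf xy [-94.2 -23.4] z 145.1 yaw-82.14: -0.01 F [1.1 0.2] -0.4 w 91.4
```

```bash
python3 -m pendant '[{"xyz":[0,0.006,0.001],"roll":0,"jaw":0},{"xyz":[0,0.012,0.001],"roll":0,"jaw":0},{"xyz":[0,0.018,0.001],"roll":0,"jaw":0},{"xyz":[0,0.024,0.001],"roll":0,"jaw":0},{"xyz":[0,0.030,0.001],"roll":0,"jaw":0},{"xyz":[0,0.036,0.001],"roll":0,"jaw":0},{"xyz":[0,0.042,0.001],"roll":0,"jaw":0},{"xyz":[0,0.048,0.001],"roll":0,"jaw":0}]' && python3 s.py && python3 -m pendant '[{"xyz":[0,0.001,0],"roll":0,"jaw":0},{"xyz":[0,0.002,0],"roll":0,"jaw":0},{"xyz":[0,0.003,0],"roll":0,"jaw":0},{"xyz":[0,0.004,0],"roll":0,"jaw":0},{"xyz":[0,0.005,0],"roll":0,"jaw":0},{"xyz":[0,0.006,0],"roll":0,"jaw":0},{"xyz":[0,0.007,0],"roll":0,"jaw":0},{"xyz":[0,0.007,0],"roll":0,"jaw":0}]' && python3 s.py
```

```text
time_s: 4.1
ee_pos: [521.4, -48.8, 143.7]
ee_rot: [-180.0, -0.0, 82.1]
force: [-2.0, 0.8, -1.1]
gripper_width: 91.5
t 4.1 shelf xy [-45.9 -23.3] z 143.7 yaw-82.14: -0.01 F [-2.1  0.5] -1.1 w 91.5
time_s: 5.1
ee_pos: [528.1, -49.9, 144.0]
ee_rot: [180.0, -0.0, 82.1]
force: [-2.2, 1.2, -1.4]
gripper_width: 91.1
t 5.1 shelf xy [-39.  -23.4] z 144.0 yaw-82.14: -0.01 F [-2.3  0.9] -1.4 w 91.1
```

Run:
```python
from h import *
t,_=env.grab_frame("top");s,_=env.grab_frame("side")
o=np.zeros((406,784,3),np.uint8)
o=cv2.resize(t[120:265,150:430],None,fx=2.8,fy=2.8)
q=cv2.resize(s[140:350,300:440],None,fx=1.9,fy=1.9);o2=np.zeros((600,800,3),np.uint8)
cv2.imwrite("pics/t2.png",t);cv2.imwrite("pics/s2.png",s)
a=cv2.resize(t[120:265,150:430],(520,269));b=cv2.resize(s[140:350,300:440],(280,420))
o2[:269,:520]=a;o2[:420,520:]=b;cv2.imwrite("pics/v2.png",o2[:420])
```

```text
(no output)
```

View pics/v2.png

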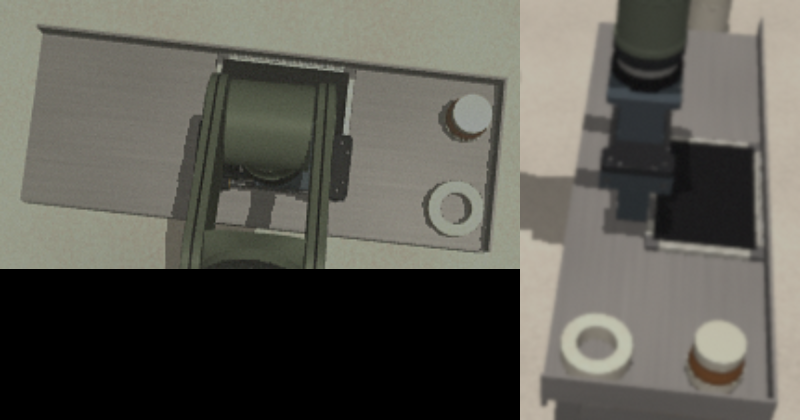

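The cassette is flat and close to the lip, with fingers on its front edge (side crop, around (635,190)). The force is only about 2 N, so it isn't yet pressed on the lip. I continue gently.

```bash
python3 -m pendant '[{"xyz":[0,0.001,0],"roll":0,"jaw":0},{"xyz":[0,0.001,0],"roll":0,"jaw":0},{"xyz":[0,0.002,0],"roll":0,"jaw":0},{"xyz":[0,0.002,0],"roll":0,"jaw":0},{"xyz":[0,0.003,0],"roll":0,"jaw":0},{"xyz":[0,0.003,0],"roll":0,"jaw":0},{"xyz":[0,0.004,0],"roll":0,"jaw":0},{"xyz":[0,0.004,0],"roll":0,"jaw":0}]' && python3 s.py
```

```text
time_s: 6.2
ee_pos: [528.9, -50.0, 144.0]
ee_rot: [-179.6, -0.0, 82.1]
force: [-10.5, 2.3, 5.2]
gripper_width: 91.1
t 6.2 shelf xy [-38.2 -23.4] z 144.0 yaw-82.14: -0.01 F [-10.7   0.9] 5.2 w 91.1
```

The cassette is pressed flat on the lip: the finger stalled and the force rose to 11 N. Next I back off, lift, turn 90° and go to the cassette's closed-end side.

```bash
python3 -m pendant '[{"xyz":[0,-0.012,0],"roll":0,"jaw":0},{"xyz":[0,-0.012,-0.022],"roll":0,"jaw":0},{"xyz":[0,-0.012,-0.045],"roll":0,"jaw":0.1},{"xyz":[-0.030,0.005,-0.045],"roll":10,"jaw":0.2},{"xyz":[-0.060,0.025,-0.045],"roll":20,"jaw":0.3},{"xyz":[-0.090,0.045,-0.045],"roll":30,"jaw":0.3},{"xyz":[-0.115,0.065,-0.045],"roll":40,"jaw":0.3},{"xyz":[-0.127,0.075,-0.045],"roll":50,"jaw":0.3}]' && python3 s.py && python3 -m pendant '[{"xyz":[0,0,0],"roll":10,"jaw":0.3},{"xyz":[0,0,0],"roll":20,"jaw":0.3},{"xyz":[0,0,0],"roll":30,"jaw":0.3},{"xyz":[0,0,0],"roll":40,"jaw":0.3},{"xyz":[0,0,0.010],"roll":40,"jaw":0.3},{"xyz":[0,0,0.020],"roll":40,"jaw":0.3},{"xyz":[0,0,0.020],"roll":40,"jaw":0.3},{"xyz":[0,0,0.020],"roll":40,"jaw":0.3}]' && python3 s.py
python3 - <<'E'
from h import *
t,_=env.grab_frame("top");s,_=env.grab_frame("side")
cv2.imwrite("pics/t3.png",t);cv2.imwrite("pics/s3.png",s)
o2=np.zeros((420,800,3),np.uint8)
a=cv2.resize(t[120:265,150:430],(520,269));b=cv2.resize(s[140:350,300:440],(280,420))
o2[:269,:520]=a;o2[:420,520:]=b;cv2.imwrite("pics/v3.png",o2)
E
```

```text
time_s: 7.2
ee_pos: [590.5, -188.4, 189.2]
ee_rot: [179.8, -0.1, 31.7]
force: [-0.3, 0.8, -0.2]
gripper_width: 64.0
t 7.2 shelf xy [  41.7 -152.1] z 189.2 yaw-82.14: -50.41 F [-0.4  0.7] -0.2 w 64.0
time_s: 8.2
ee_pos: [588.9, -186.5, 168.8]
ee_rot: [-180.0, -0.0, -7.8]
force: [-0.6, 0.1, 0.3]
gripper_width: 64.0
t 8.2 shelf xy [  39.8 -150.5] z 168.8 yaw-82.14: -89.96 F [-0.6  0. ] 0.3 w 64.0
```

View pics/v3.png

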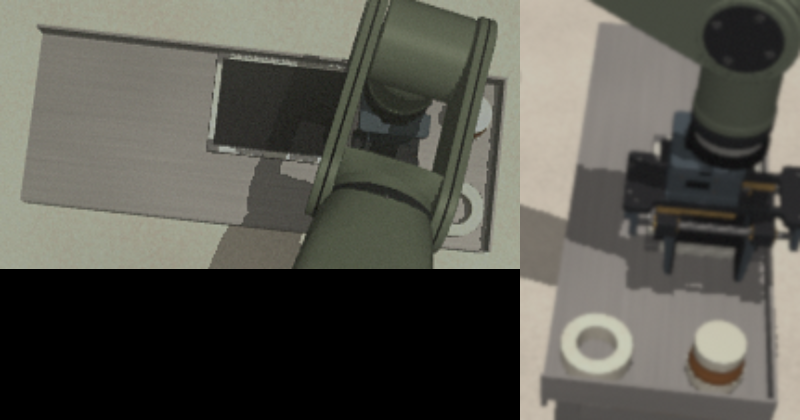

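Fingers are beyond the right short edge and clear of the jar and tape, and the cassette lies along the lip. I descend, then push towards the open end (tool -y).

```bash
python3 -m pendant '[{"xyz":[0,0,0.010],"roll":0,"jaw":0.3},{"xyz":[0,0,0.018],"roll":0,"jaw":0.3},{"xyz":[0,0,0.023],"roll":0,"jaw":0.3},{"xyz":[0,0,0.025],"roll":0,"jaw":0.3},{"xyz":[0,-0.005,0.025],"roll":0,"jaw":0.3},{"xyz":[0,-0.010,0.025],"roll":0,"jaw":0.3},{"xyz":[0,-0.015,0.025],"roll":0,"jaw":0.3},{"xyz":[0,-0.020,0.025],"roll":0,"jaw":0.3}]' && python3 s.py && python3 -m pendant '[{"xyz":[0,-0.006,0],"roll":0,"jaw":0.3},{"xyz":[0,-0.014,0],"roll":0,"jaw":0.3},{"xyz":[0,-0.022,0],"roll":0,"jaw":0.3},{"xyz":[0,-0.030,0],"roll":0,"jaw":0.3},{"xyz":[0,-0.038,0],"roll":0,"jaw":0.3},{"xyz":[0,-0.046,0],"roll":0,"jaw":0.3},{"xyz":[0,-0.054,0],"roll":0,"jaw":0.3},{"xyz":[0,-0.060,0],"roll":0,"jaw":0.3}]' && python3 s.py
```

```text
time_s: 9.3
ee_pos: [591.6, -166.6, 144.1]
ee_rot: [179.9, -0.0, -7.8]
force: [-0.5, -3.5, -0.5]
gripper_width: 63.9
t 9.3 shelf xy [  39.8 -130.4] z 144.1 yaw-82.14: -89.98 F [-0.  -3.5] -0.5 w 63.9
time_s: 10.3
ee_pos: [599.8, -106.7, 144.1]
ee_rot: [180.0, -0.0, -7.9]
force: [-1.3, -5.2, 2.1]
gripper_width: 63.5
t 10.3 shelf xy [ 39.8 -69.9] z 144.1 yaw-82.14: -89.99 F [-0.6 -5.3] 2.1 w 63.5
```

```bash
python3 -m pendant '[{"xyz":[0,-0.008,0],"roll":0,"jaw":0.3},{"xyz":[0,-0.018,0],"roll":0,"jaw":0.3},{"xyz":[0,-0.028,0],"roll":0,"jaw":0.3},{"xyz":[0,-0.038,0],"roll":0,"jaw":0.3},{"xyz":[0,-0.048,0],"roll":0,"jaw":0.3},{"xyz":[0,-0.058,0],"roll":0,"jaw":0.3},{"xyz":[0,-0.068,0],"roll":0,"jaw":0.3},{"xyz":[0,-0.076,0],"roll":0,"jaw":0.3}]' && python3 s.py && python3 -m pendant '[{"xyz":[0,-0.010,0],"roll":0,"jaw":0.3},{"xyz":[0,-0.020,0],"roll":0,"jaw":0.3},{"xyz":[0,-0.030,0],"roll":0,"jaw":0.3},{"xyz":[0,-0.040,0],"roll":0,"jaw":0.3},{"xyz":[0,-0.050,0],"roll":0,"jaw":0.3},{"xyz":[0,-0.060,0],"roll":0,"jaw":0.3},{"xyz":[0,-0.070,0],"roll":0,"jaw":0.3},{"xyz":[0,-0.078,0],"roll":0,"jaw":0.3}]' && python3 s.py&& python3 -m pendant '[{"xyz":[0,-0.010,0],"roll":0,"jaw":0.3},{"xyz":[0,-0.018,0],"roll":0,"jaw":0.3},{"xyz":[0,-0.026,0],"roll":0,"jaw":0.3},{"xyz":[0,-0.032,0],"roll":0,"jaw":0.3},{"xyz":[0,-0.038,0],"roll":0,"jaw":0.3},{"xyz":[0,-0.042,0],"roll":0,"jaw":0.3},{"xyz":[0,-0.046,0],"roll":0,"jaw":0.3},{"xyz":[0,-0.046,0],"roll":0,"jaw":0.3}]' && python3 s.py
cat > look.py <<'E'
from h import *
import sys
k=sys.argv[1]
t,_=env.grab_frame("top");s,_=env.grab_frame("side")
cv2.imwrite(f"pics/t{k}.png",t);cv2.imwrite(f"pics/s{k}.png",s)
o2=np.zeros((600,800,3),np.uint8)
o2[:300,:560]=cv2.resize(t[115:265,80:360],(560,300));o2[300:,:448]=cv2.resize(s[100:300,300:450][:, :],(448,600))[:300]
o2[300:,560-112:]=0
b=cv2.resize(s[100:220,310:450],(700,600))[:300]
o2[300:600,:700]=b
cv2.imwrite(f"pics/v{k}.png",o2)
E
python3 look.py 4
```

```text
time_s: 11.3
ee_pos: [610.1, -31.3, 144.1]
ee_rot: [180.0, -0.0, -7.9]
force: [-0.7, -5.4, 4.0]
gripper_width: 63.9
t 11.3 shelf xy [39.7  6.2] z 144.1 yaw-82.14: -89.99 F [ 0.  -5.4] 4.0 w 63.9
time_s: 12.3
ee_pos: [620.5, 45.8, 144.0]
ee_rot: [180.0, 0.0, -7.9]
force: [-1.0, -5.5, 3.7]
gripper_width: 63.8
t 12.3 shelf xy [39.4 84. ] z 144.0 yaw-82.14: -89.99 F [-0.2 -5.6] 3.7 w 63.8
time_s: 13.3
ee_pos: [626.8, 91.6, 143.7]
ee_rot: [-180.0, 0.0, -7.9]
force: [-0.4, -3.1, 2.3]
gripper_width: 63.8
t 13.3 shelf xy [ 39.4 130.2] z 143.7 yaw-82.14: -90.0 F [ 0.  -3.2] 2.3 w 63.8
```

View pics/v4.png

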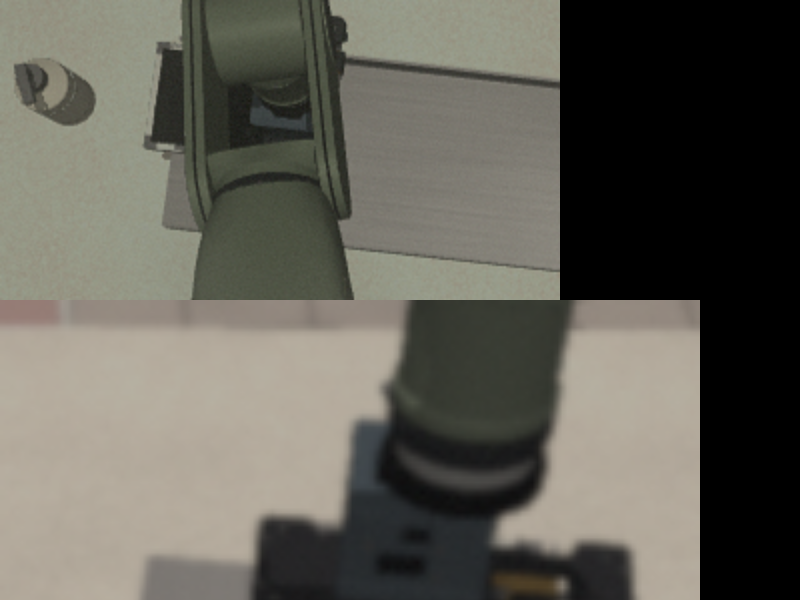

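The leading short edge (about (152,100) in the top crop) is already past the shelf end, and the plate is still aligned with the lip. I push 18 mm more, back off along -y, lift and measure with a clear view.

```bash
python3 -m pendant '[{"xyz":[0,-0.003,0],"roll":0,"jaw":0.3},{"xyz":[0,-0.007,0],"roll":0,"jaw":0.3},{"xyz":[0,-0.011,0],"roll":0,"jaw":0.3},{"xyz":[0,-0.014,0],"roll":0,"jaw":0.3},{"xyz":[0,-0.017,0],"roll":0,"jaw":0.3},{"xyz":[0,-0.018,0],"roll":0,"jaw":0.3},{"xyz":[0,-0.018,0],"roll":0,"jaw":0.3},{"xyz":[0,-0.018,0],"roll":0,"jaw":0.3}]' && python3 s.py && python3 -m pendant '[{"xyz":[0,0.020,0],"roll":0,"jaw":0.3},{"xyz":[0,0.050,-0.010],"roll":0,"jaw":0.3},{"xyz":[0,0.090,-0.030],"roll":0,"jaw":0.3},{"xyz":[-0.04,0.130,-0.050],"roll":0,"jaw":0.3},{"xyz":[-0.08,0.160,-0.060],"roll":0,"jaw":0.3},{"xyz":[-0.12,0.180,-0.06],"roll":0,"jaw":0.3},{"xyz":[-0.15,0.200,-0.06],"roll":0,"jaw":0.3},{"xyz":[-0.17,0.200,-0.06],"roll":0,"jaw":0.3}]' && python3 s.py; python3 look.py 5
cat > c.py <<'E'
from h import *
import sys
k=sys.argv[1]
a=np.radians(-7.86);R=np.array([[np.cos(a),-np.sin(a)],[np.sin(a),np.cos(a)]])
for n,roi in(("top",(130,125,260,225)),("side",(330,120,430,240))):
    img=cv2.imread(f"pics/{n[0]}{k}.png")
    b,w,c=cassette(n,img,150,roi)
    q=(b-[570,-32])@R
    print(n,"face corners in shelf",q.round(1).tolist(),"mid",q.mean(0).round(1),"sides",np.linalg.norm(b-np.roll(b,1,0),axis=1).round(1),cv2.boundingRect(c))
E
python3 c.py 5
```

```text
time_s: 14.4
ee_pos: [629.5, 109.2, 143.9]
ee_rot: [-179.9, 0.0, -7.9]
force: [-0.3, -1.3, -0.2]
gripper_width: 63.6
t 14.4 shelf xy [ 39.6 148. ] z 143.9 yaw-82.14: -90.02 F [-0.2 -1.3] -0.2 w 63.6
time_s: 15.4
ee_pos: [432.0, -67.5, 204.4]
ee_rot: [-180.0, -0.1, -8.0]
force: [0.5, -0.1, 0.3]
gripper_width: 63.7
t 15.4 shelf xy [-131.9  -54.1] z 204.4 yaw-82.14: -90.16 F [ 0.5 -0. ] 0.3 w 63.7
top face corners in shelf [[-13.2, 173.4], [99.7, 173.7], [99.3, 337.0], [-13.6, 336.7]] mid [ 43.  255.2] sides [163.3 112.9 163.3 112.9] (149, 139, 73, 53)
side face corners in shelf [[-10.2, 178.6], [98.4, 178.8], [98.1, 335.1], [-10.6, 334.8]] mid [ 43.9 256.8] sides [156.3 108.7 156.3 108.7] (374, 144, 41, 38)
```

View pics/v5.png

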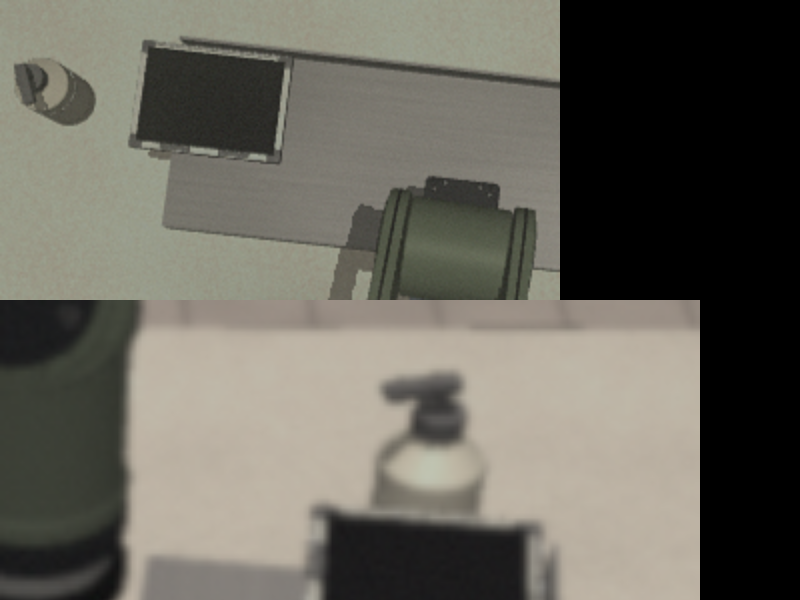

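The cassette is flat against the lip with 0° relative turn, sticking out about 46 mm by my estimate. I check the open-end edge position directly in the same picture.

Run:
```python
from h import *
a=np.radians(-7.86);R=np.array([[np.cos(a),-np.sin(a)],[np.sin(a),np.cos(a)]])
def edge(k,rows,lo,hi):
    g=cv2.GaussianBlur(cv2.cvtColor(cv2.imread(f"pics/t{k}.png"),6),(3,3),0).astype(float)
    out=[]
    for v in rows:
        d=np.abs(np.diff(g[v,lo:hi]));i=np.arange(lo,hi-1)+.5
        m=d>0.5*d.max();out.append((np.sum(i[m]*d[m])/d[m].sum(),v))
    q=(ray("top",out,140)[:,:2]-[570,-32])@R
    return q
for k,r in((0,range(150,222,6)),(5,range(200,224,4))):
    q=edge(k,r,155,182);print(k,np.median(q[:,1]).round(1),q[:,1].round(1))
# front edge x, shelf frame (rows through columns)
g=cv2.cvtColor(cv2.imread("pics/t0.png"),6).astype(float);o=[]
for u in range(180,250,8):
    v0=int(228+(u-163)*26/249);d=np.abs(np.diff(g[v0-7:v0+8,u]));o.append((u,v0-7+.5+np.argmax(d)))
print("front x",((ray("top",o,140)[:,:2]-[570,-32])@R)[:,0].round(1))
```

```text
[ WARN:0@0.018] global loadsave.cpp:275 findDecoder imread_('pics/t0.png'): can't open/read file: check file path/integrity
Traceback (most recent call last):
cv2.error: OpenCV(4.12.0) /io/opencv/modules/imgproc/src/color.cpp:199: error: (-215:Assertion failed) !_src.empty() in function 'cvtColor'
```

```bash
cp pics/top0.png pics/t0.png; cp pics/side0.png pics/s0.png
python3 - <<'E'
from h import *
a=np.radians(-7.86);R=np.array([[np.cos(a),-np.sin(a)],[np.sin(a),np.cos(a)]])
def edge(k,rows,lo,hi):
    g=cv2.GaussianBlur(cv2.cvtColor(cv2.imread(f"pics/t{k}.png"),6),(3,3),0).astype(float)
    out=[]
    for v in rows:
        d=np.abs(np.diff(g[v,lo:hi]));i=np.arange(lo,hi-1)+.5
        m=d>0.5*d.max();out.append((np.sum(i[m]*d[m])/d[m].sum(),v))
    return (ray("top",out,140)[:,:2]-[570,-32])@R
for k,r in((0,range(150,222,6)),(5,range(200,224,4))):
    q=edge(k,r,155,182);print(k,np.median(q[:,1]).round(1),q[:,1].round(1))
g=cv2.cvtColor(cv2.imread("pics/t0.png"),6).astype(float);o=[]
for u in range(180,250,8):
    v0=int(228+(u-163)*26/249);d=np.abs(np.diff(g[v0-7:v0+8,u]));o.append((u,v0-7+.5+np.argmax(d)))
print("front x",((ray("top",o,140)[:,:2]-[570,-32])@R)[:,0].round(1))
E
```

```text
0 296.3 [296.  296.2 296.6 296.9 295.5 295.9 296.3 296.5 296.8 297.2 295.8 296.2]
5 296.3 [296.4 296.4 296.3 296.1 296.1 296.9]
front x [-113.4 -113.7 -114.  -114.2 -114.5 -114.8 -115.  -115.3 -113.2]
```

In the same picture the shelf end is at 296.3 and the cassette end at 345.2, so it sticks out about 49 mm. That is on target. Next is one gentle nudge from the front at mid-length, jaw shut, to make sure it rests on the lip.

```bash
python3 -m pendant '[{"xyz":[0.01,-0.040,0],"roll":0,"jaw":1},{"xyz":[0.02,-0.080,0],"roll":0,"jaw":1},{"xyz":[0.03,-0.120,0],"roll":0,"jaw":1},{"xyz":[0.04,-0.160,0],"roll":0,"jaw":1},{"xyz":[0.05,-0.200,0],"roll":0,"jaw":1},{"xyz":[0.06,-0.240,0],"roll":0,"jaw":1},{"xyz":[0.070,-0.280,0],"roll":0,"jaw":1},{"xyz":[0.072,-0.302,0]
,"roll":0,"jaw":1}]' && python3 s.py && python3 -m pendant '[{"xyz":[0,0,0.010],"roll":0,"jaw":1},{"xyz":[0,0,0.025],"roll":0,"jaw":1},{"xyz":[0,0,0.040],"roll":0,"jaw":1},{"xyz":[0,0,0.050],"roll":0,"jaw":1},{"xyz":[0,0,0.056],"roll":0,"jaw":1},{"xyz":[0,0,0.060],"roll":0,"jaw":1},{"xyz":[0,0,0.060],"roll":0,"jaw":1},{"xyz":[0,0,0.060],"roll":0,"jaw":1}]' && python3 s.py
```

```text
time_s: 16.5
ee_pos: [547.7, 225.0, 203.6]
ee_rot: [-180.0, -0.0, -7.8]
force: [0.1, 0.3, -0.8]
gripper_width: 0.6
t 16.5 shelf xy [-57.2 251.5] z 203.6 yaw-82.14: -89.94 F [0.1 0.3] -0.8 w 0.6
time_s: 17.5
ee_pos: [546.7, 223.4, 144.4]
ee_rot: [-180.0, -0.0, -7.9]
force: [-0.5, 0.9, 0.3]
gripper_width: 0.6
t 17.5 shelf xy [-58.  249.8] z 144.4 yaw-82.14: -90.0 F [-0.6  0.8] 0.3 w 0.6
```

```bash
python3 -m pendant '[{"xyz":[0.004,0,0],"roll":0,"jaw":1},{"xyz":[0.008,0,0],"roll":0,"jaw":1},{"xyz":[0.011,0,0],"roll":0,"jaw":1},{"xyz":[0.014,0,0],"roll":0,"jaw":1},{"xyz":[0.016,0,0],"roll":0,"jaw":1},{"xyz":[0.018,0,0],"roll":0,"jaw":1},{"xyz":[0.020,0,0],"roll":0,"jaw":1},{"xyz":[0.021,0,0],"roll":0,"jaw":1}]' && python3 s.py && python3 -m pendant '[{"xyz":[0.001,0,0],"roll":0,"jaw":1},{"xyz":[0.001,0,0],"roll":0,"jaw":1},{"xyz":[0.002,0,0],"roll":0,"jaw":1},{"xyz":[0.002,0,0],"roll":0,"jaw":1},{"xyz":[0.003,0,0],"roll":0,"jaw":1},{"xyz":[0.003,0,0],"roll":0,"jaw":1},{"xyz":[0.003,0,0],"roll":0,"jaw":1},{"xyz":[0.003,0,0],"roll":0,"jaw":1}]' && python3 s.py
```

```text
time_s: 18.5
ee_pos: [567.3, 220.3, 143.9]
ee_rot: [-180.0, 0.0, -7.9]
force: [0.2, 0.3, 0.3]
gripper_width: 0.5
t 18.5 shelf xy [-37.2 249.6] z 143.9 yaw-82.14: -90.01 F [0.1 0.4] 0.3 w 0.5
time_s: 19.5
ee_pos: [570.2, 219.9, 144.0]
ee_rot: [-180.0, 0.0, -7.9]
force: [0.6, 0.7, -0.4]
gripper_width: 0.4
t 19.5 shelf xy [-34.3 249.6] z 144.0 yaw-82.14: -90.01 F [0.5 0.7] -0.4 w 0.4
```

No contact yet, so I continue in 1 mm steps.

```bash
python3 -m pendant '[{"xyz":[0.001,0,0],"roll":0,"jaw":1},{"xyz":[0.001,0,0],"roll":0,"jaw":1},{"xyz":[0.002,0,0],"roll":0,"jaw":1},{"xyz":[0.002,0,0],"roll":0,"jaw":1},{"xyz":[0.003,0,0],"roll":0,"jaw":1},{"xyz":[0.003,0,0],"roll":0,"jaw":1},{"xyz":[0.003,0,0],"roll":0,"jaw":1},{"xyz":[0.003,0,0],"roll":0,"jaw":1}]' && python3 s.py && python3 -m pendant '[{"xyz":[0.001,0,0],"roll":0,"jaw":1},{"xyz":[0.001,0,0],"roll":0,"jaw":1},{"xyz":[0.002,0,0],"roll":0,"jaw":1},{"xyz":[0.002,0,0],"roll":0,"jaw":1},{"xyz":[0.003,0,0],"roll":0,"jaw":1},{"xyz":[0.003,0,0],"roll":0,"jaw":1},{"xyz":[0.003,0,0],"roll":0,"jaw":1},{"xyz":[0.003,0,0],"roll":0,"jaw":1}]' && python3 s.py
```

```text
time_s: 20.5
ee_pos: [573.1, 219.5, 143.9]
ee_rot: [-180.0, 0.0, -7.9]
force: [-0.0, 0.7, -0.7]
gripper_width: 0.2
t 20.5 shelf xy [-31.3 249.6] z 143.9 yaw-82.14: -90.01 F [-0.1  0.7] -0.7 w 0.2
time_s: 21.5
ee_pos: [574.3, 219.3, 143.9]
ee_rot: [180.0, 0.2, -7.9]
force: [-6.6, 1.4, 3.4]
gripper_width: 0.1
t 21.5 shelf xy [-30.1 249.5] z 143.9 yaw-82.14: -90.02 F [-6.7  0.4] 3.4 w 0.1
```

```bash
python3 -m pendant '[{"xyz":[0.001,0,0],"roll":0,"jaw":1},{"xyz":[0.001,0,0],"roll":0,"jaw":1},{"xyz":[0.002,0,0],"roll":0,"jaw":1},{"xyz":[0.002,0,0],"roll":0,"jaw":1},{"xyz":[0.002,0,0],"roll":0,"jaw":1},{"xyz":[0.002,0,0],"roll":0,"jaw":1},{"xyz":[0.002,0,0],"roll":0,"jaw":1},{"xyz":[0.002,0,0],"roll":0,"jaw":1}]' && python3 s.py && python3 -m pendant '[{"xyz":[-0.01,0,0],"roll":0,"jaw":1},{"xyz":[-0.020,0,0],"roll":0,"jaw":1},{"xyz":[-0.04,0,-0.01],"roll":0,"jaw":1},{"xyz":[-0.06,0.03,-0.03],"roll":0,"jaw":1},{"xyz":[-0.08,0.06,-0.05],"roll":0,"jaw":1},{"xyz":[-0.1,0.1,-0.06],"roll":0,"jaw":1},{"xyz":[-0.12,0.14,-0.06],"roll":0,"jaw":1},{"xyz":[-0.14,0.18,-0.06],"roll":0,"jaw":1}]' && python3 look.py 6 && python3 c.py 6 && python3 s.py
python3 - <<'E'
import cv2,numpy as np
o=np.vstack([cv2.resize(cv2.imread("pics/t6.png")[115:265,80:430],(700,300)),cv2.resize(cv2.imread("pics/s6.png")[130:260,300:500],(700,455))[:300]])
cv2.imwrite("pics/v6b.png",o)
E
```

```text
time_s: 22.5
ee_pos: [574.4, 219.3, 143.9]
ee_rot: [180.0, 0.5, -7.9]
force: [-10.8, 1.7, 5.3]
gripper_width: 0.2
t 22.5 shelf xy [-30.  249.5] z 143.9 yaw-82.14: -90.02 F [-10.9   0.2] 5.3 w 0.2
time_s: 23.5
ee_pos: [413.5, 58.8, 204.8]
ee_rot: [-180.0, -0.1, -7.8]
force: [0.8, -0.7, 0.6]
gripper_width: 0.5
top face corners in shelf [[-13.2, 173.4], [100.0, 173.7], [99.6, 337.0], [-13.6, 336.7]] mid [ 43.2 255.2] sides [163.3 113.2 163.3 113.2] (149, 139, 73, 52)
side face corners in shelf [[-9.9, 178.1], [99.3, 178.9], [98.2, 335.1], [-11.0, 334.3]] mid [ 44.1 256.6] sides [156.2 109.2 156.2 109.2] (374, 144, 42, 38)
t 23.6 shelf xy [-169.2   67. ] z 204.6 yaw-82.14: -90.16 F [-0.2 -0.4] -0.3 w 0.5
```

View pics/v6b.png

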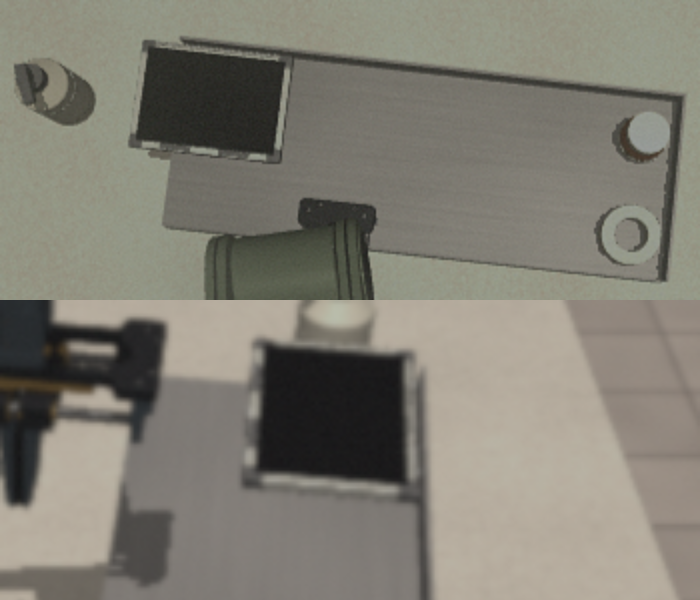

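The top view shows the cassette flat on the lip with its end past the open end; pump, jar and tape are in place. The final nudge stalled on the lip at 11 N. I check the overhang once more from the side camera, which is coarser, and compare the bystanders.

Run:
```python
from h import *
a=np.radians(-7.86);R=np.array([[np.cos(a),-np.sin(a)],[np.sin(a),np.cos(a)]])
S=lambda uv,z:(ray("side",uv,z)[:,:2]-[570,-32])@R
def ed(img,cols,lo,hi,z):
    g=cv2.GaussianBlur(cv2.cvtColor(cv2.imread(img),6),(3,3),0).astype(float);o=[]
    for u in cols:
        d=np.abs(np.diff(g[lo:hi,u]));i=np.arange(lo,hi-1)+.5;m=d>.5*d.max();o.append((u,(i[m]*d[m]).sum()/d[m].sum()))
    return np.median(S(o,z)[:,1]).round(1)
print("open end side",ed("pics/s0.png",range(345,372,3),144,162,140))
print("cassette far end",ed("pics/s6.png",range(380,412,3),134,143,150),"near end",ed("pics/s6.png",range(380,412,3),183,190,150))
for n in "ts":
    d=cv2.absdiff(cv2.imread(f"pics/{n}0.png"),cv2.imread(f"pics/{n}6.png")).max(2)
    rs={"t":dict(jar=(385,168,418,197),tape=(378,217,412,250),pump=(83,142,128,180),bowl=(468,214,523,262)),"s":dict(jar=(383,300,415,333),tape=(320,298,358,328),pump=(384,112,408,138),bowl=(305,458,365,480))}[n]
    print(n,{k:round(float((d[r[1]:r[3],r[0]:r[2]]>40).mean()),3) for k,r in rs.items()})
```

```text
open end side 297.1
cassette far end 368.9 near end 162.9
t {'jar': 0.0, 'tape': 0.0, 'pump': 0.0, 'bowl': 0.0}
s {'jar': 0.0, 'tape': 0.0, 'pump': 0.0, 'bowl': 0.0}
```

```bash
python3 -c "
from workcell import env
print(env.job_done(), env.state()['time_s'])"
```

```text
the job is handed in; nothing more can be done
the job is handed in; nothing more can be done
```

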